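# Fold out the handwheel handle and crank the filling head down onto the bottle

## Robot

A 6-joint arm with a two-finger parallel gripper is mounted at the origin on the work surface. World frame = base frame: x ahead of the robot, y to its left, z up, the work surface at z = 0. Lengths are in mm, angles in degrees, forces in N, time in s.
With the tool pointing down it reaches from about 350 to 850 mm from the base axis. Payload 8.1 kg.
Tool frame: the origin (TCP) lies midway between the tips of the shut fingers; the grasp point (between the pads) lies grip_depth behind it (grip_depth is the distance from the TCP to the grasp point, in mm); z points along the fingers, y is the line along which they close (so a half turn about z gives the same grasp; the last joint's range is limited). The gripper opens to 85 mm and grips with 20 to 120 N. Pads are 22 mm wide; open, the fingers measure 114 mm over their backs; the gripper's body (76 mm by 85 mm) begins 54 mm behind the grasp point. The pads swing forward as they close: fully open they stand 13 mm farther back than shut.
Start: joints at [-77.888, 7.471, 85.268, -0, 87.261, -4.893], TCP at [175.497, -573.765, 231.292] pointing down, gripper open.
Joint ranges: [-169.43, 169.43], [-51.17, 129.36], [1.28, 143.12], [-76.62, 256.62], [0, 156.53], [-152.29, 152.29]. Speed limits (degrees/s): [136.94, 136.94, 159.86, 180, 180, 180].

## Interface

Orientations are given as [roll, pitch, yaw] about the fixed x, y, z axes, in that order (R = Rz(yaw) Ry(pitch) Rx(roll)).
In Python, from bench import sense, snapshot, hand_in, grip_depth gives the robot as it stands. The module is installed in compiled form; this text tells all that it offers.
- The arm moves only by the tool apply_moves, never from a script. Its argument "series" is text: rows parted by semicolons, each of 5 numbers parted by spaces: the shift along the tool's x, y, z each as a share of 0.3 m, from -1 to 1, then the turn about the tool's z as a share of 2 rad, from -1 to 1, then the gripper's target within -1 to 1 (shut at 1, half-way at 0, fully open at -1). In form: tx ty tz twist gripper; .... A call has 1 to 5 rows; each row shifts and turns the commanded pose from where the row before left it, along the tool's axes as they then stand; what a row does not reach is not made up. A row lasts 1/12 s, in which the tool goes at most 41.7 mm and 7.16 degrees, less where a joint would pass 70% of its speed; a pose out of reach is approached as far as the arm can. A call with a number of a shift or a turn outside -1 to 1 is refused whole. A call with a gripper value outside its range is refused whole. The fingers move at their own pace and stop on an object; "squeeze" is the grip in N (left out, the last holds). Time passes only in rows, so rows that do not move let the fingers close. It gives the time, the measured TCP pose, the force, the opening and the grip force at its end, in the units of the state.
- sense(): the state, without advancing time (a new reading comes with each control period).
- snapshot(name): name is "side" or "top" or "wrist"; returns a dict with "frame" (420x560x3 uint8, blue, green, red), "depth" (420x560 float32, mm along the optical axis (not along the pixel's ray), 0 where there is no reading), "intrinsics" (3x3 intrinsics, pixels), "extrinsics" (4x4, takes a point from camera to world coordinates); the wrist camera has in their place "tool_from_camera" (4x4, takes a point from camera to tool coordinates, whose origin is the TCP and whose axes are the flange's). Camera axes: x right, y down, z forward; pixel columns grow to the right and rows downward; lengths in mm; the calibration is good to about 2 mm. A picture is of the moment at which its call begins: read the wrist's pose just before it.
- hand_in(): hands the job in; it is judged then, once.
The state is a dict: "time": time; "joint_pos": joint angles; "qd": joint speeds; "joint_efforts": joint torques, N m; "tool_pos": TCP position; "tcp_rot": TCP orientation; "ft_force": force on the tool from outside, world axes, zero at the start; "wrist_torque": the same for the moment, N m; "finger_gap": finger opening in mm; "grip_force": force on a finger pad.
Only numpy, scipy, OpenCV 4.12 (cv2) and the standard library are available. Lean on these libraries where they do the work, as an engineer would, in place of code of your own. Each camera call takes 0.05 s, during which the arm holds its last target. There are 200 camera calls.

## Task

Fold the handwheel's handle fully up, then use it to crank the filling head down until its rubber seal sits snugly on the mouth of the bottle: you feel the crank stiffen when the seal lands, and it should end up pressing with about 12 N. The glass neck breaks at 25 N, so go gently; let go of the handle with the seal left pressing, and leave the bottle in its nest and the scale, beaker and jar where they are.

Things in the scene. Friction and masses are not known exactly. Their poses are not given: they have to be found in the camera images.
- stand: Fixed bench filling stand: base plate 240 x 150 x 12 mm, two 16 mm columns 84 mm apart with a screw between them, a bridge on top (228 mm high), a handwheel above it. Origin: on the screw's axis, at the plate's underside; z up; its +x points from the screw to the bottle nest (centre 110 mm out), a white ring 10 mm high with 1.5 mm of play round the bottle.
- wheel (a joint): Handwheel turn, rad, growing CLOCKWISE seen from above; 1 rad lowers the filling head by 10 mm. Starts at 0 to 1.5; landing is 4 to 8 rad further on; limit 9.5. Steep screw; its friction of +-3 N at the handle (50 mm from the axis) keeps it where it is left. Turning down free takes about 1 N; after landing about 0.2 N more per 1 N of seal pressure (12 N: 2.4 N more).
- wheel_hub (a point): Point on the handwheel's vertical axis, level with the upper face of its flat web (246 mm above the bench). The wheel is an aluminium disc 144 mm across with a rim 3 mm higher than the web. Feeling the landing: the friction of the screw blurs forces read with the wheel at rest, so compare readings taken in the same way before and after.
- handle (a joint): Fold angle of the handle in rad: 0 = folded flat across the wheel's face (its free end points over the hub), 1.571 = standing straight up at its stop. Stiff hinge (0.1 N m), stays where it is put. Starts at 0 to 0.05. Held between flat fingers it tends to lag behind their swing, so check that it has come to its stop.
- handle_hinge (a point): The handle's hinge: 50 mm from the wheel's axis, 15 mm above the web, between two lugs (26 mm over their outsides, tops 23 mm above the web). Its pin is horizontal, square to the line from hub to hinge; the handle's free end swings up and outward from above the hub.
- handle_end (a point): Centre of the handle's free end, 65 mm from the hinge along the handle's axis.
- grip: The handle's black revolving sleeve, 20 mm thick, 52 mm long, covering 13 to 65 mm from the hinge. It spins freely about the handle's own axis, so a gripper holding it need not turn while cranking. Origin at the hinge. Folded, its underside is 5 mm above the wheel's web and its sides are free.
- head: Filling head: steel carriage on the columns, steel arm towards the bottle, steel collar at the arm's end (axis 110 mm from the screw) holding the steel nozzle with its black rubber seal. Origin: on the screw's axis at the underside of the carriage (30 mm tall), 170 mm above the bench when wheel reads 0.
- nozzle_collar (a point): Centre of the underside of the nozzle collar. The flat underside of the rubber seal (32 mm across) hangs 20 to 38 mm below it: the nozzle was clamped by hand and its height is not reported, so the landing must be felt. The seal is sprung: it gives 1 mm per 6 N. A thin tip 6 mm across stands 4 mm out below it and enters the bottle's mouth.
- bottle: Small open amber glass bottle in the nest, 42 mm across, 55 mm tall to the flat top of its neck (23 mm across, 16 mm bore). Origin at the centre of its underside.
- scale: Bench scale, 200 x 190 x 61 mm, bystander. Origin under its centre.
- beaker: Open stainless beaker, 70 mm across, 85 mm tall, bystander. Origin under its centre.
- jar: Capped amber jar, 56 mm across, 75 mm tall, bystander. Origin under its centre.
There are look-alikes about, which are no part of the job. Leave any yellow look-alike of the bottle alone.

How it is judged (in metres and radians):
On the way, in this order (a step that is already met when the one before it is completed fails the run):
1. the handle is folded up, within about 7 degrees of straight (value of joint handle above 1.45 rad), for 0.2 s.
2. with the fingers on the handle, the seal is brought to bear on the bottle with more than 5 N (contact force between head and bottle above 5 N and contact force between the fingers and grip above 0.5 N), for 0.2 s.
At the end, for the whole second after the job is handed in: The rubber seal presses on the mouth of the bottle with 7 to 18 N and stays so, the wheel at rest and released, the bottle upright (within 3.4 degrees) in its nest under the nozzle (within 5 mm) (contact force between head and bottle between 7 and 18 N and angle between bottle's own z axis and vertical below 0.06 rad and horizontal distance between bottle and nozzle_collar below 0.005 m and velocity of joint wheel between -0.05 and 0.05 rad/s); the robot touches nothing.
It fails at once if the seal presses on the bottle with more than 25 N (contact force between head and bottle above 25 N).
It fails at once if the scale is shifted by more than 20 mm or tipped (distance of scale from where it was at the start of the episode above 0.02 m or angle between scale's own z axis and vertical above 0.2 rad).
It fails at once if the beaker is shifted by more than 20 mm or tipped (distance of beaker from where it was at the start of the episode above 0.02 m or angle between beaker's own z axis and vertical above 0.2 rad).
It fails at once if the jar is shifted by more than 20 mm or tipped (distance of jar from where it was at the start of the episode above 0.02 m or angle between jar's own z axis and vertical above 0.2 rad).
It also fails if it takes over 72 s, if anything falls off the work surface, if the arm or the gripper's body presses on something with over 40 N, if the wrist force passes 120 N, or if a joint passes its speed limit or range.

## Working session

There is one attempt and no reset: what is moved stays moved. The work goes in short steps, Python scripts to look and compute and a tool call to move; the robot and the scene stay as the last step left them, time stands still between calls to the robot, and variables do not carry over. Pictures are saved under pics/ and viewed, at most 10 in all, crops included, and the job is handed in when it is done.

Besides the shell and the picture viewer there is one more tool, called after "Call:" as name(argument=value, ...) on one line, values as JSON. apply_moves: Moves the arm, as the interface text tells. Its arguments: {"type":"object","properties":{"series":{"type":"string"},"squeeze":{"type":"number"}},"required":["series"]}

```bash
mkdir -p pics; python3 - <<'E'
from bench import *
import cv2,numpy as np
print(sense(), grip_depth if not callable(grip_depth) else grip_depth())
for n in("side","top"):
    s=snapshot(n);cv2.imwrite(f"pics/{n}0.png",s["frame"]);np.savez(f"{n}0.npz",**s);print(n,s["intrinsics"],s["extrinsics"].round(3))
E
```

```text
{'time': 0.0, 'joint_pos': array([-7.78888123e+01,  7.51509069e+00,  8.53314939e+01, -3.61640053e-04,
        8.72608953e+01, -4.89431305e+00]), 'qd': array([ 0.07881309,  0.00560827,  0.06279183,  0.08878272, -0.01787323,
       -0.02411147]), 'joint_efforts': array([-1.82345084e-03, -5.69400537e+01, -5.00556993e+01, -4.48512310e-04,
        1.46819896e-02,  1.19047615e-05]), 'tool_pos': array([ 175.36629574, -573.21214274,  230.22338679]), 'tcp_rot': array([-1.79892881e+02, -8.81009098e-03,  1.70055101e+01]), 'ft_force': array([-0.3377383 , -0.57298048,  0.57295459]), 'wrist_torque': array([-0.0191272 , -0.02528001, -0.04512119]), 'grip_force': 0.0, 'finger_gap': 85.29642707096579} 18.700000000000003
side [[456.97638798   0.         271.70431954]
 [  0.         456.97638798 209.41042692]
 [  0.           0.           1.        ]] [[ 9.930000e-01 -5.400000e-02  1.010000e-01  3.669730e+02]
 [-1.140000e-01 -5.440000e-01  8.310000e-01 -1.063525e+03]
 [ 1.000000e-02 -8.370000e-01 -5.470000e-01  8.433800e+02]
 [ 0.000000e+00  0.000000e+00  0.000000e+00  1.000000e+00]]
top [[459.05624403   0.         274.25585531]
 [  0.         459.05624403 212.97950491]
 [  0.           0.           1.        ]] [[ 1.000000e-03 -9.950000e-01  1.020000e-01  3.528610e+02]
 [-1.000000e+00 -1.000000e-03  2.000000e-03 -9.812000e+00]
 [-2.000000e-03 -1.020000e-01 -9.950000e-01  1.348454e+03]
 [ 0.000000e+00  0.000000e+00  0.000000e+00  1.000000e+00]]
```

View pics/side0.png

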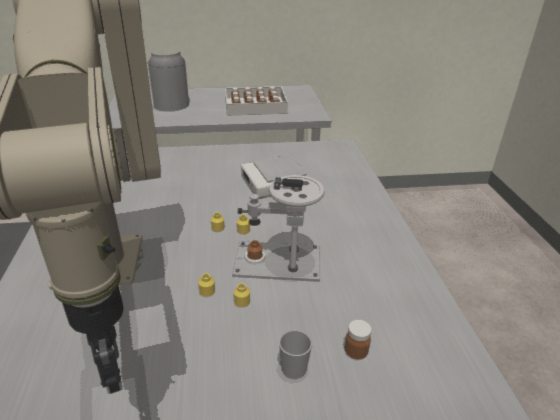

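View pics/top0.png

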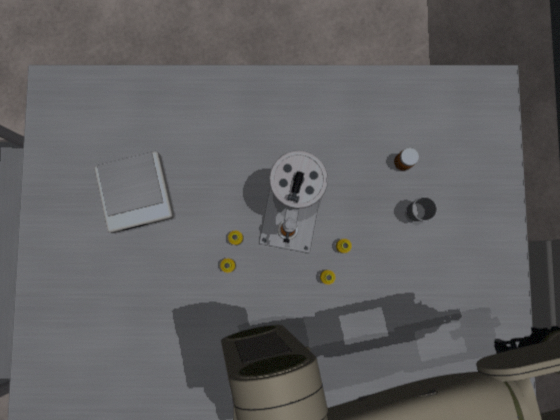

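The side view shows the wheel at (297,189) with the black handle at (291,184) and the bottle at (255,250). In the top view the wheel is at (298,180), with the handle's lugs at about (293,197) on the robot side and the bottle under the arm at (288,228).

```bash
cat > h.py <<'E'
import numpy as np,cv2
from bench import *
def ray(s,uv,z,T=None):
    T=s["extrinsics"] if T is None else T
    d=np.linalg.inv(s["intrinsics"])@[uv[0],uv[1],1]; d=T[:3,:3]@d; o=T[:3,3]
    return o+d*(z-o[2])/d[2]
def cloud(s,T=None):
    T=s["extrinsics"] if T is None else T
    d=s["depth"]; v,u=np.indices(d.shape); K=s["intrinsics"]
    p=np.stack([(u-K[0,2])/K[0,0]*d,(v-K[1,2])/K[1,1]*d,d],-1)
    return p@T[:3,:3].T+T[:3,3]
def wristT(st,s):
    from scipy.spatial.transform import Rotation as R
    A=np.eye(4);A[:3,:3]=R.from_euler("xyz",st["tcp_rot"],degrees=True).as_matrix();A[:3,3]=st["tool_pos"]
    return A@s["tool_from_camera"]
E
python3 - <<'E'
from h import *
s=dict(np.load("top0.npz")); P=cloud(s); f=s["frame"]
m=(abs(P[...,2]-248)<12)&(abs(P[...,0]-546)<100)&(abs(P[...,1]+66)<100)
c=max(cv2.findContours(m.astype(np.uint8),0,1)[0],key=cv2.contourArea)
e=cv2.minEnclosingCircle(c); el=cv2.fitEllipse(cv2.convexHull(c)); print(e,el,ray(s,el[0],249))
g=cv2.cvtColor(f,6)
b=(g<50)&(P[...,2]>258)&(P[...,2]<300)
v,u=np.nonzero(b&(abs(P[...,0]-546)<80)&(abs(P[...,1]+66)<80)); 
q=np.array([ray(s,(a,c),266) for a,c in zip(u,v)]); print(len(q),q.min(0),q.max(0),q.mean(0))
w=q[:,:2]-q[:,:2].mean(0); print(np.linalg.svd(w,full_matrices=False)[2][0])
cv2.imwrite("pics/t1.png",cv2.resize(f[145:265,240:350],None,fx=5,fy=5,interpolation=2))
s=dict(np.load("side0.npz"))
cv2.imwrite("pics/s1.png",cv2.resize(s["frame"][160:285,220:340],None,fx=4.5,fy=4.5,interpolation=2))
E
```

```text
((298.168701171875, 178.7613983154297), 29.2219181060791) ((298.2132263183594, 178.72552490234375), (57.46550369262695, 58.30130386352539), 100.7855224609375) [549.02903505 -65.61214307 249.        ]
186 [492.37060656 -73.86269346 266.        ] [562.29480711 -40.26229509 266.        ] [532.55176732 -60.46021073 266.        ]
[-0.96371162  0.26694552]
```

View pics/t1.png

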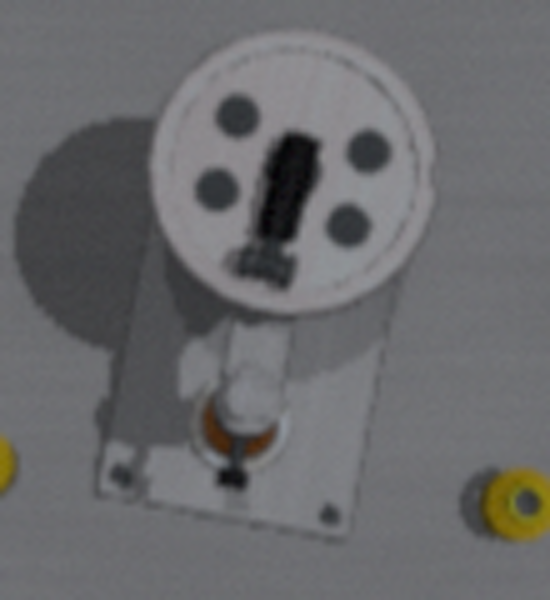

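View pics/s1.png

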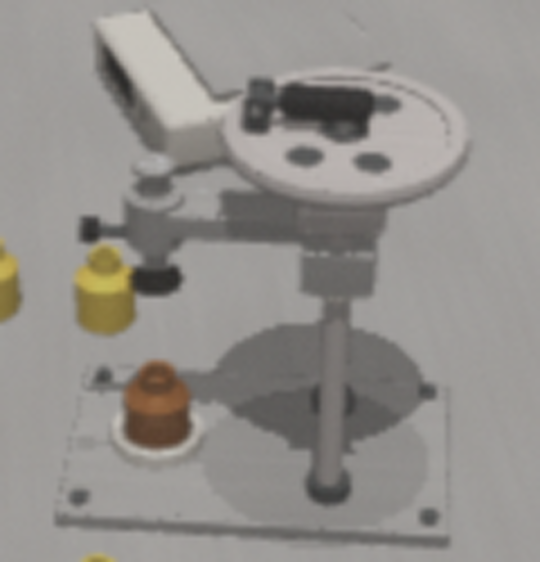

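The crops show the hub at about (293,170) in the top crop. The lugs are at (265,262) and the handle's free end at (300,140). The seal is well above the bottle. I estimate the hub at (549,-66) and the hinge at (501,-52).

Call:
apply_moves(series="0 0 -0.113 0.0567 -1;0 0 -0.113 0.0567 -1;0 0 -0.113 0.0567 -1;0 0 -0.113 0.0567 -1;0 0 -0.113 0.0567 -1", squeeze=25)

```text
time: 0.52
tool_pos: [175.4, -573.3, 401.9]
tcp_rot: [-180.0, 0.0, -15.8]
ft_force: [-0.5, -0.7, 1.1]
finger_gap: 85.8
grip_force: 0.0
```

Call:
apply_moves(series="0.045 -0.131 0 0 -1;0.045 -0.131 0 0 -1;0.045 -0.131 0 0 -1;0.045 -0.131 0 0 -1;0.045 -0.131 0 0 -1")

```text
time: 0.93
tool_pos: [293.5, -400.7, 400.3]
tcp_rot: [-180.0, 0.0, -15.5]
ft_force: [2.4, -0.2, -0.1]
finger_gap: 85.4
grip_force: 0.0
```

Call:
apply_moves(series="0.045 -0.131 0 0 -1;0.045 -0.131 0 0 -1;0.045 -0.131 0 0 -1;0.045 -0.131 0 0 -1;0.045 -0.131 0 0 -1")

```text
time: 1.35
tool_pos: [411.0, -229.1, 400.5]
tcp_rot: [-180.0, 0.0, -15.5]
ft_force: [0.4, -1.2, 0.2]
finger_gap: 85.5
grip_force: 0.0
```

Call:
apply_moves(series="0.045 -0.131 0 0 -1;0.045 -0.131 0 0 -1;0.045 -0.131 0 0 -1;0.045 -0.131 0 0 -1;0.045 -0.131 0 0 -1")

```text
time: 1.77
tool_pos: [528.6, -57.6, 400.5]
tcp_rot: [180.0, 0.0, -15.5]
ft_force: [-0.3, -1.5, 0.5]
finger_gap: 85.3
grip_force: 0.0
```

```bash
python3 - <<'E'
from h import *
st=sense(); s=snapshot("wrist"); T=wristT(st,s); print(T.round(2))
np.savez("w0.npz",T=T,**s); f=s["frame"]
cv2.imwrite("pics/w0.png",f)
E
```

```text
[[-2.7000e-01 -9.3000e-01 -2.7000e-01  5.9491e+02]
 [-9.6000e-01  2.6000e-01  7.0000e-02 -7.6140e+01]
 [ 0.0000e+00  2.8000e-01 -9.6000e-01  5.4216e+02]
 [ 0.0000e+00  0.0000e+00  0.0000e+00  1.0000e+00]]
```

View pics/w0.png

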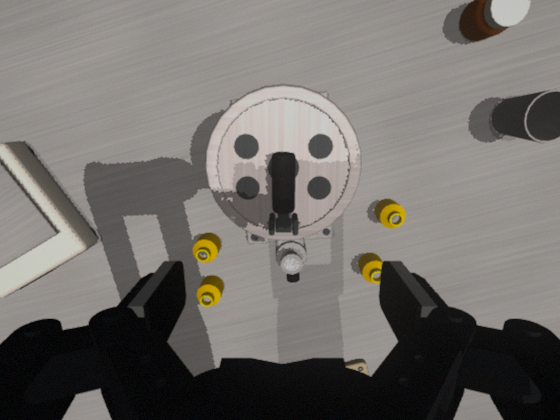

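The wheel is at about (284,162). The handle runs from its end at (283,153) to the lugs at (284,224) and lies parallel to the tool's x axis.

```bash
python3 - <<'E'
from h import *
s=dict(np.load("w0.npz")); T=s["T"]; P=cloud(s,T); f=s["frame"]; g=cv2.cvtColor(f,6)
m=((abs(P[...,2]-247)<9)&(np.hypot(P[...,0]-549,P[...,1]+66)<95)).astype(np.uint8)
c=max(cv2.findContours(m,0,1)[0],key=cv2.contourArea); el=cv2.fitEllipse(cv2.convexHull(c))
hub=ray(s,el[0],248,T); print(el,hub)
print("web z",np.median(P[...,2][m>0]))
b=((g<60)&(P[...,2]>256)&(P[...,2]<290)&(np.hypot(P[...,0]-549,P[...,1]+66)<75))
q=P[b]; x=np.array([.9636,-.2672]); y=np.array([-.2672,-.9636])
for o,n in((hub,"hub"),(np.array(sense()["tool_pos"]),"tcp")):
    a=(q[:,:2]-o[:2])@x; d=(q[:,:2]-o[:2])@y
    print(n,"along",np.percentile(a,[0,1,50,99,100]).round(1))
    for lo in range(-60,25,10):
        k=(a>lo)&(a<lo+10)
        if n=="hub" and k.sum()>5: print(lo,d[k].min().round(1),d[k].max().round(1),q[k,2].max().round(1),((q[k,:2]-np.array(sense()["tool_pos"][:2]))@y).mean().round(1))
E
```

```text
((283.419677734375, 162.30934143066406), (155.6153564453125, 156.08741760253906), 2.4843661785125732) [554.33900203 -66.29351158 248.        ]
web z 245.75770187949962
hub along [-60.2 -58.8 -21.2   9.7  10.1]
-60 -13.9 12.0 269.5 7.2
-50 -12.8 11.9 270.6 7.3
-40 -9.2 8.4 272.5 7.8
-30 -9.1 9.1 272.6 7.7
-20 -10.0 9.1 273.2 7.7
-10 -9.9 10.0 273.5 8.0
0 -9.8 9.8 273.1 7.9
tcp along [-34.  -32.7   4.9  35.9  36.2]
```

```bash
cat > m.py <<'E'
from h import *
st=sense(); s=snapshot("wrist"); T=wristT(st,s); P=cloud(s,T); f=s["frame"]; g=cv2.cvtColor(f,6)
print(st["tool_pos"].round(1),sense()["tool_pos"].round(1),st["tcp_rot"].round(2))
r=np.radians(st["tcp_rot"][2]); x=np.array([np.cos(r),np.sin(r)]); y=np.array([np.sin(r),-np.cos(r)])
b=((g<60)&(P[...,2]>256)&(P[...,2]<290)&(np.hypot(P[...,0]-549,P[...,1]+66)<75))
a=(P[b][:,:2]-st["tool_pos"][:2])@x; d=(P[b][:,:2]-st["tool_pos"][:2])@y
print("along",np.percentile(a,[0,1,99,100]).round(1))
A=np.percentile(a,99)
for lo in range(0,70,10):
    k=(a<A-lo)&(a>A-lo-10)
    print(lo,d[k].min().round(1),d[k].max().round(1),P[b][k,2].max().round(1))
m=((abs(P[...,2]-249)<4)&(np.hypot(P[...,0]-549,P[...,1]+66)<95)).astype(np.uint8)
c=max(cv2.findContours(m,0,1)[0],key=cv2.contourArea); p=cv2.convexHull(c)[:,0]
q=np.array([ray(s,t,249,T)[:2] for t in p]); e=cv2.minEnclosingCircle(q.astype(np.float32)); print(e,"hub in tool",(np.array(e[0])-st["tool_pos"][:2])@x,(np.array(e[0])-st["tool_pos"][:2])@y)
E
python3 m.py
```

```text
[531.3 -51.5 399.3] [529.8 -54.5 399.2] [-1.7977e+02  7.0000e-02 -1.5190e+01]
along [-34.7 -32.5  35.9  36.1]
0 -1.1 17.4 273.4
10 -1.1 17.7 272.9
20 -1.1 16.9 272.5
30 -1.1 17.1 272.7
40 -1.2 17.1 272.6
50 -4.8 19.9 270.6
60 -5.7 20.0 269.8
((550.034423828125, -64.93440246582031), 70.00164794921875) hub in tool 21.564855031809614 8.053327746328423
```

Call:
apply_moves(series="0.025 0.018 0.06 0 -1;0.02 0 0.09 0 -1;0 0 0.09 0 -1;0 0 0.06 0 -1;0 0 0 0 -1")

```text
time: 2.28
tool_pos: [537.2, -68.4, 305.1]
tcp_rot: [180.0, 0.5, -15.5]
ft_force: [-1.5, -0.4, -0.8]
finger_gap: 85.3
grip_force: 0.0
```

Call:
apply_moves(series="0 0 0 0 -1;0 0 0 0 -1;0 0 0 0 -1")

```text
time: 2.53
tool_pos: [540.3, -68.9, 313.0]
tcp_rot: [-180.0, -0.2, -15.5]
ft_force: [-0.1, -0.4, 0.3]
finger_gap: 85.6
grip_force: 0.0
```

```bash
python3 m.py
```

```text
[540.3 -68.9 313. ] [540.3 -68.8 313. ] [-179.99   -0.18  -15.5 ]
along [-48.4 -45.3  23.   23.4]
0 -16.2 3.3 273.6
10 -16.3 3.3 273.7
20 -16.0 2.7 273.1
30 -16.3 3.4 272.5
40 -15.7 3.4 272.3
50 -19.1 6.0 270.9
60 -20.8 5.4 269.6
((550.3955688476562, -65.26111602783203), 69.68628692626953) hub in tool 8.790180471041376 -6.176252916812641
```

Call:
apply_moves(series="0.006 -0.0213 0.04 0 -1;0 0 0.06 0 -1;0 0 0.06 0 -1;0 0 0.04 0 -1;0 0 0 0 -1")

```text
time: 3.0
tool_pos: [541.6, -62.2, 247.2]
tcp_rot: [180.0, 0.3, -15.5]
ft_force: [0.1, -0.3, -0.4]
finger_gap: 85.6
grip_force: 0.0
```

Call:
apply_moves(series="0 0 0 0 -1;0 0 0 0 0.4;0 0 0 0 0.8;0 0 0 0 0.8;0 0 0 0 0.8")

```text
time: 3.42
tool_pos: [543.5, -63.0, 251.8]
tcp_rot: [-180.0, -0.1, -15.5]
ft_force: [-0.4, 0.0, 0.9]
finger_gap: 38.7
grip_force: 0.0
```

Call:
apply_moves(series="0 0 0 0 1;0 0 0 0 1;0 0 0 0 1;0 0 0 0 1;0 0 0 0 1")

```text
time: 3.83
tool_pos: [543.3, -62.7, 251.2]
tcp_rot: [-180.0, -0.0, -15.5]
ft_force: [1.7, 2.1, 2.3]
finger_gap: 19.0
grip_force: 26.4
```

Call:
apply_moves(series="-0.0018 0 -0.0223 0 1;-0.0052 0 -0.0217 0 1;-0.0085 0 -0.0206 0 1;-0.0117 0 -0.019 0 1;-0.0145 0 -0.017 0 1")

```text
time: 4.25
tool_pos: [530.2, -59.2, 280.7]
tcp_rot: [-180.0, 0.1, -15.5]
ft_force: [1.2, 2.9, -9.0]
finger_gap: 18.8
grip_force: 24.7
```

Call:
apply_moves(series="-0.017 0 -0.0145 0 1;-0.019 0 -0.0117 0 1;-0.0206 0 -0.0085 0 1;-0.0217 0 -0.0052 0 1;-0.0223 0 -0.0018 0 1")

```text
time: 4.67
tool_pos: [502.5, -51.5, 295.3]
tcp_rot: [-180.0, -0.3, -15.5]
ft_force: [7.6, 2.4, 1.7]
finger_gap: 16.6
grip_force: 23.4
```

Call:
apply_moves(series="0 0 0 0 1;0 0 0 0 1;0 0 0 0 1")

```text
time: 4.92
tool_pos: [502.3, -51.5, 295.0]
tcp_rot: [-180.0, -0.1, -15.5]
ft_force: [1.0, 2.5, 4.5]
finger_gap: 14.4
grip_force: 23.1
```

```bash
python3 - <<'E'
from h import *
s=snapshot("side"); np.savez("side1.npz",**s)
cv2.imwrite("pics/s2.png",cv2.resize(s["frame"][100:285,200:360],None,fx=3.2,fy=3.2,interpolation=2))
E
```

```text
(no output)
```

View pics/s2.png

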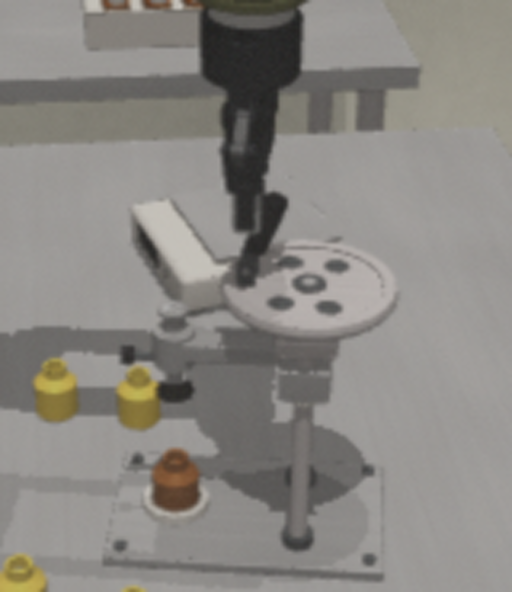

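The handle stopped at about 60–65 degrees. In the crop it leans from (245,275) to (275,205), beside the fingers. I'll let go, come round behind it with shut fingers and push it to its stop.

Call:
apply_moves(series="0 0 0 0 0.2;0 0 0 0 0.2;0 0 0 0 0.2;0 0 -0.1 0 0.2;0 0 -0.12 0 0.2")

```text
time: 5.38
tool_pos: [500.0, -51.4, 356.1]
tcp_rot: [179.9, 0.5, -15.5]
ft_force: [0.2, -0.6, 0.6]
finger_gap: 34.3
grip_force: 0.0
```

Call:
apply_moves(series="0.1 0 0 0 1;0.1 0 0 0 1;0.01 0 0 0 1;0 0 0 0 1;0 0 0 0 1")

```text
time: 5.8
tool_pos: [562.2, -68.4, 358.5]
tcp_rot: [180.0, 0.1, -15.5]
ft_force: [-0.8, 0.6, -0.8]
finger_gap: 0.2
grip_force: 0.0
```

Call:
apply_moves(series="0 0 0.08 0 1;0 0 0.08 0 1;0 0 0.05 0 1;0 0 0 0 1;0 0 0 0 1")

```text
time: 6.22
tool_pos: [561.4, -68.0, 296.3]
tcp_rot: [180.0, 0.1, -15.5]
ft_force: [-0.2, 0.7, 0.3]
finger_gap: -0.1
grip_force: 0.0
```

Call:
apply_moves(series="-0.025 0 0 0 1;-0.025 0 0 0 1;-0.025 0 0 0 1;-0.025 0 0 0 1;-0.015 0 0 0 1")

```text
time: 6.63
tool_pos: [529.0, -58.9, 298.0]
tcp_rot: [-180.0, -0.2, -15.5]
ft_force: [2.0, -1.0, 1.9]
finger_gap: -0.0
grip_force: 1.1
```

Call:
apply_moves(series="-0.008 0 0 0 1;-0.004 0 0 0 1;0 0 0 0 1")

```text
time: 6.88
tool_pos: [525.6, -58.0, 296.6]
tcp_rot: [-180.0, -0.0, -15.5]
ft_force: [-0.2, -0.9, 0.6]
finger_gap: 0.2
grip_force: 0.3
```

Call:
apply_moves(series="-0.007 0 0 0 1;-0.005 0 0 0 1;0 0 0 0 1")

```text
time: 7.13
tool_pos: [522.6, -57.2, 296.4]
tcp_rot: [180.0, -0.0, -15.5]
ft_force: [3.3, -0.7, -0.2]
finger_gap: 0.1
grip_force: 1.7
```

Call:
apply_moves(series="-0.007 0 0 0 1;-0.005 0 0 0 1;0 0 0 0 1")

```text
time: 7.38
tool_pos: [521.4, -57.0, 296.7]
tcp_rot: [-180.0, -0.4, -15.5]
ft_force: [16.9, -4.2, -4.4]
finger_gap: -0.2
grip_force: 8.7
```

The force rose to 17 N with almost no travel, so the handle is at its stop. Next I back off and regrasp it from above.

Call:
apply_moves(series="0.04 0 0 0 1;0 0 -0.12 0 1;0 0 -0.12 0 0;0 0 -0.06 0 -0.2;0 0 0 0 -0.2")

```text
time: 7.8
tool_pos: [531.6, -59.6, 392.0]
tcp_rot: [-180.0, -0.4, -15.5]
ft_force: [1.1, -0.7, 0.1]
finger_gap: 36.2
grip_force: 0.0
```

Call:
apply_moves(series="-0.05 0 0 0 -0.2;-0.05 0 0 0 -0.2;0 0 0 0 -0.2;0 0 0 0 -0.2")

```text
time: 8.13
tool_pos: [501.2, -51.2, 386.0]
tcp_rot: [180.0, 0.0, -15.5]
ft_force: [-0.7, 0.6, 0.1]
finger_gap: 51.8
grip_force: 0.0
```

```bash
python3 - <<'E'
from h import *
st=sense(); s=snapshot("wrist"); T=wristT(st,s); P=cloud(s,T); print(st["tool_pos"],st["ft_force"])
u=(P[...,0]-502)*.9636-(P[...,1]+51.7)*.2672; v=-(P[...,0]-502)*.2672-(P[...,1]+51.7)*.9636; z=P[...,2]
for lo in (275,290,305,318,324):
    k=(z>lo)&(z<lo+6)&(abs(u)<40)&(abs(v)<18)
    if k.sum(): print(lo,k.sum(),np.percentile(u[k],[2,50,98]).round(1),np.percentile(v[k],[2,50,98]).round(1))
cv2.imwrite("pics/w1.png",s["frame"])
E
```

```text
[501.18621297 -51.20733928 386.0459896 ] [-0.74524191  0.59250793  0.10157739]
275 37 [1.5 7.9 9.2] [-8.9 -0.   8.9]
290 48 [3.  8.2 9.3] [-8.2 -0.   8.9]
305 58 [0.8 8.  9.3] [-8.9  0.3  9.1]
318 136 [-8.2  6.3  9.3] [-9.2  0.3  9.3]
324 574 [-8.5 -0.2  7.7] [-8.4 -0.   7.9]
```

View pics/w1.png

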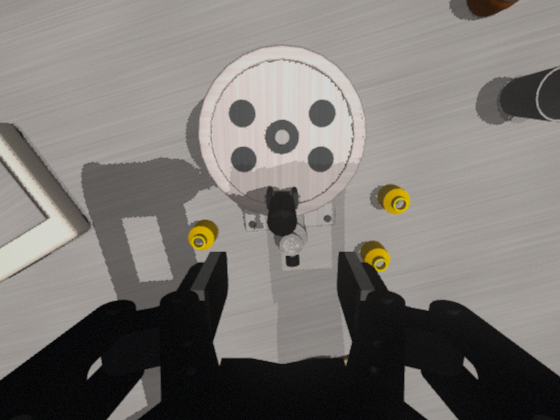

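The wrist view shows the handle upright, its end at (283,212) over the lugs and the hub at (281,137). The cloud puts its axis at (502,-51.7).

Call:
apply_moves(series="0.003 0 0.06 0 -0.2;0 0 0.1 0 -0.2;0 0 0.1 0 -0.2;0 0 0.067 0 -0.2;0 0 0 0 -0.2", squeeze=20)

```text
time: 8.6
tool_pos: [500.2, -51.2, 282.2]
tcp_rot: [180.0, 0.5, -15.5]
ft_force: [-1.3, -0.0, -1.4]
finger_gap: 51.4
grip_force: 0.0
```

Call:
apply_moves(series="0 0 0 0 0.2;0 0 0 0 1;0 0 0 0 1;0 0 0 0 1;0 0 0 0 1")

```text
time: 9.02
tool_pos: [503.5, -51.7, 290.5]
tcp_rot: [-180.0, -0.2, -15.5]
ft_force: [1.2, 1.4, 5.2]
finger_gap: 19.3
grip_force: 21.3
```

```bash
python3 - <<'E'
from h import *
st=sense(); print({k:np.round(st[k],2) for k in("tool_pos","ft_force","finger_gap","grip_force","time")})
# plan: chords in tool axes for clockwise (from above) rotation
hub=np.array([550.2,-65.1]); h=np.array([502,-51.7]); d=h-hub; a0=np.arctan2(d[1],d[0]); r=50
yaw=np.radians(-15.5); x=np.array([np.cos(yaw),np.sin(yaw)]); y=np.array([np.sin(yaw),-np.cos(yaw)])
n=0
for k in range(0,46):
    p=[np.array([np.cos(a0-t),np.sin(a0-t)])*r for t in (k*.2,(k+1)*.2)]
    e=(p[1]-p[0])/300
    print(f"{e@x:.4f} {e@y:.4f} 0 0 1;",end="" if k%5<4 else "  #%.1f\n"%((k+1)*.2))
E
```

```text
{'tool_pos': array([503.51, -51.66, 290.45]), 'ft_force': array([1.24, 1.44, 5.16]), 'finger_gap': np.float64(19.28), 'grip_force': np.float64(21.32), 'time': np.float64(9.02)}
0.0033 -0.0331 0 0 1;0.0099 -0.0318 0 0 1;0.0160 -0.0292 0 0 1;0.0215 -0.0254 0 0 1;0.0261 -0.0207 0 0 1;  #1.0
0.0297 -0.0151 0 0 1;0.0321 -0.0089 0 0 1;0.0332 -0.0023 0 0 1;0.0330 0.0043 0 0 1;0.0315 0.0108 0 0 1;  #2.0
0.0287 0.0168 0 0 1;0.0248 0.0222 0 0 1;0.0199 0.0267 0 0 1;0.0142 0.0301 0 0 1;0.0079 0.0323 0 0 1;  #3.0
0.0014 0.0332 0 0 1;-0.0053 0.0329 0 0 1;-0.0117 0.0312 0 0 1;-0.0176 0.0282 0 0 1;-0.0229 0.0241 0 0 1;  #4.0
-0.0272 0.0191 0 0 1;-0.0305 0.0133 0 0 1;-0.0325 0.0070 0 0 1;-0.0333 0.0004 0 0 1;-0.0327 -0.0062 0 0 1;  #5.0
-0.0308 -0.0126 0 0 1;-0.0277 -0.0185 0 0 1;-0.0235 -0.0236 0 0 1;-0.0183 -0.0278 0 0 1;-0.0124 -0.0309 0 0 1;  #6.0
-0.0060 -0.0327 0 0 1;0.0006 -0.0333 0 0 1;0.0072 -0.0325 0 0 1;0.0135 -0.0304 0 0 1;0.0193 -0.0271 0 0 1;  #7.0
0.0243 -0.0228 0 0 1;0.0283 -0.0175 0 0 1;0.0312 -0.0115 0 0 1;0.0329 -0.0051 0 0 1;0.0332 0.0016 0 0 1;  #8.0
0.0323 0.0081 0 0 1;0.0300 0.0144 0 0 1;0.0266 0.0201 0 0 1;0.0220 0.0249 0 0 1;0.0167 0.0288 0 0 1;  #9.0
0.0106 0.0315 0 0 1;
```

Call:
apply_moves(series="0.0033 -0.0331 0 0 1;0.0099 -0.0318 0 0 1;0.0160 -0.0292 0 0 1;0.0215 -0.0254 0 0 1;0.0261 -0.0207 0 0 1")

```text
time: 9.43
tool_pos: [536.9, -17.0, 290.5]
tcp_rot: [180.0, -0.2, -15.5]
ft_force: [-0.8, -3.3, 6.7]
finger_gap: 19.6
grip_force: 21.7
```

Call:
apply_moves(series="0.0297 -0.0151 0 0 1;0.0321 -0.0089 0 0 1;0.0332 -0.0023 0 0 1;0.0330 0.0043 0 0 1;0.0315 0.0108 0 0 1")

```text
time: 9.85
tool_pos: [584.1, -26.6, 290.5]
tcp_rot: [-180.0, -0.2, -15.5]
ft_force: [-3.4, -0.8, 7.9]
finger_gap: 19.3
grip_force: 21.7
```

```bash
cat > z.py <<'E'
from h import *
import sys
def look(s):
    P=cloud(s); g=s["frame"].max(-1); c=np.array([444.2,-35.6])  # nozzle axis guess: hub+110 along stand x
    r=np.hypot(P[...,0]-c[0],P[...,1]-c[1]); z=P[...,2]
    k=(r<22)&(z>25)&(z<200)&(g<45); q=P[k]
    if len(q): print("dark",len(q),np.percentile(q,[3,50,97],axis=0).round(1).tolist())
    hsv=cv2.cvtColor(s["frame"],40); k=(r<40)&(z>15)&(z<75)&(hsv[...,0]<16)&(hsv[...,1]>110); q=P[k]
    print("amber",len(q),np.percentile(q,[3,50,97],axis=0).round(1).tolist())
look(dict(np.load("side0.npz"))); s=snapshot("side"); np.savez("side2.npz",**s); look(s)
cv2.imwrite("pics/s3.png",cv2.resize(s["frame"][185:275,200:320],None,fx=6,fy=6,interpolation=2))
print(sense()["tool_pos"],sense()["ft_force"])
E
python3 z.py
```

```text
amber 181 [[427.2, -66.5, 29.0], [443.1, -57.9, 50.6], [458.2, -37.4, 67.9]]
dark 1 [[453.4, -51.2, 126.2], [453.4, -51.2, 126.2], [453.4, -51.2, 126.2]]
amber 188 [[427.0, -67.1, 28.0], [443.1, -57.9, 51.4], [458.6, -37.5, 67.1]]
[585.32425848 -27.96076079 290.48316633] [0.82022912 0.91486353 5.16621408]
```

View pics/s3.png

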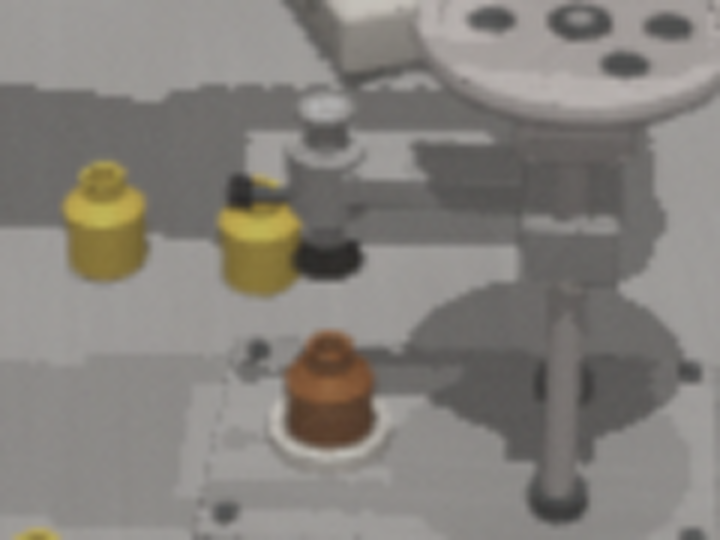

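The crop shows the seal's lower edge at (328,279) and the bottle's mouth at (329,347), still clearly apart.

```bash
python3 - <<'E'
from h import *
s=dict(np.load("side2.npz")); T=s["extrinsics"]
f=lambda c,r:((c+.5)/6-.5+200,(r+.5)/6-.5+185)
ax=ray(s,f(329,346),67); print(ax)
o=T[:3,3]; p=ray(s,f(328,279),67); d=p-o; n=o[:2]-ax[:2]; n/=np.linalg.norm(n)
t=((ax[:2]+16*n-o[:2])@n)/(d[:2]@n); print("seal underside z",(o+d*t)[2])
E
```

```text
[443.55351923 -45.17283733  67.        ]
seal underside z 117.06947053920021
```

Call:
apply_moves(series="0.0287 0.0168 0 0 1;0.0248 0.0222 0 0 1;0.0199 0.0267 0 0 1;0.0142 0.0301 0 0 1;0.0079 0.0323 0 0 1")

```text
time: 10.32
tool_pos: [601.4, -71.6, 290.5]
tcp_rot: [-180.0, -0.2, -15.5]
ft_force: [-2.4, 1.1, 6.4]
finger_gap: 19.4
grip_force: 21.7
```

Call:
apply_moves(series="0.0014 0.0332 0 0 1;-0.0053 0.0329 0 0 1;-0.0117 0.0312 0 0 1;-0.0176 0.0282 0 0 1;-0.0229 0.0241 0 0 1")

```text
time: 10.73
tool_pos: [572.8, -110.4, 290.5]
tcp_rot: [-180.0, -0.2, -15.5]
ft_force: [-0.6, 3.5, 7.2]
finger_gap: 19.5
grip_force: 21.6
```

Call:
apply_moves(series="-0.0272 0.0191 0 0 1;-0.0305 0.0133 0 0 1;-0.0325 0.0070 0 0 1;-0.0333 0.0004 0 0 1;-0.0327 -0.0062 0 0 1")

```text
time: 11.15
tool_pos: [525.0, -107.4, 290.5]
tcp_rot: [-180.0, -0.2, -15.5]
ft_force: [4.1, 4.0, 6.6]
finger_gap: 19.3
grip_force: 21.6
```

```bash
python3 - <<'E'
from h import *
st=sense(); s=snapshot("side"); np.savez("side3.npz",**s)
c=s["frame"][205:260,225:285]; cv2.imwrite("pics/s4.png",cv2.resize(c,None,fx=9,fy=9,interpolation=2))
print(st["tool_pos"],st["ft_force"]); d=st["tool_pos"][:2]-[550.2,-65.1]
a0=np.arctan2(13.4,-48.2); print(np.hypot(*d),(a0-np.arctan2(d[1],d[0]))%(2*np.pi))
E
```

```text
[ 524.98547929 -107.40880658  290.48399172] [4.0925361  4.0084039  6.56445488]
49.252483881972324 4.978674617712053
```

View pics/s4.png

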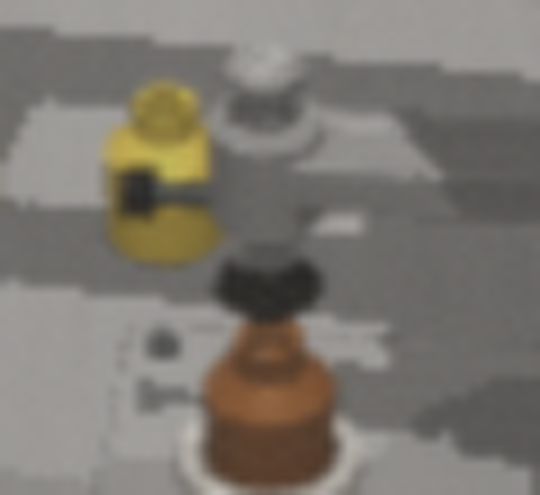

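The seal's lower edge is now at (268,317) and the mouth's rim at (268,335), so roughly 20–25 mm remain. I'll crank one more rad, then go slowly while reading the tangential force.

Call:
apply_moves(series="-0.0308 -0.0126 0 0 1;-0.0277 -0.0185 0 0 1;-0.0235 -0.0236 0 0 1;-0.0183 -0.0278 0 0 1;-0.0124 -0.0309 0 0 1")

```text
time: 11.62
tool_pos: [501.6, -65.7, 290.5]
tcp_rot: [180.0, -0.2, -15.5]
ft_force: [4.0, -1.2, 6.3]
finger_gap: 19.4
grip_force: 21.6
```

```bash
cat > t.py <<'E'
from h import *
import json,sys,os
F="log.json"; L=json.load(open(F)) if os.path.exists(F) else []
def rec(p,f):
    d=np.array(p[:2])-[550.2,-65.1]; a0=np.arctan2(13.4,-48.2); e=d/np.hypot(*d)
    th=(a0-np.arctan2(d[1],d[0]))%(2*np.pi); th+=2*np.pi*(th<3)
    t=np.array([e[1],-e[0]]); return [round(th,3),round(-float(t@f[:2]),2),round(float(e@f[:2]),2)]
if __name__=="__main__":
    st=sense(); print(st["time"],rec(st["tool_pos"],st["ft_force"]))
    x0=float(sys.argv[1]); a0=np.radians(180)
    for c in range(int(sys.argv[2])):
        r=[]
        for k in range(5):
            st_=float(sys.argv[3]); t0=x0+(c*5+k)*st_
            p=[np.array([-np.cos(t),-np.sin(t)])*50/300 for t in(t0,t0+st_)]; e=p[1]-p[0]
            r.append("%.4f %.4f 0 0 1"%tuple(e))
        print(round(t0+st_,2),";".join(r))
E
python3 t.py 6.0 14 0.02
```

```text
11.6167 [np.float64(5.999), 1.29, -3.98]
6.1 -0.0009 -0.0032 0 0 1;-0.0008 -0.0032 0 0 1;-0.0008 -0.0032 0 0 1;-0.0007 -0.0033 0 0 1;-0.0006 -0.0033 0 0 1
6.2 -0.0006 -0.0033 0 0 1;-0.0005 -0.0033 0 0 1;-0.0004 -0.0033 0 0 1;-0.0004 -0.0033 0 0 1;-0.0003 -0.0033 0 0 1
6.3 -0.0002 -0.0033 0 0 1;-0.0002 -0.0033 0 0 1;-0.0001 -0.0033 0 0 1;-0.0000 -0.0033 0 0 1;0.0000 -0.0033 0 0 1
6.4 0.0001 -0.0033 0 0 1;0.0002 -0.0033 0 0 1;0.0002 -0.0033 0 0 1;0.0003 -0.0033 0 0 1;0.0004 -0.0033 0 0 1
6.5 0.0004 -0.0033 0 0 1;0.0005 -0.0033 0 0 1;0.0006 -0.0033 0 0 1;0.0006 -0.0033 0 0 1;0.0007 -0.0033 0 0 1
6.6 0.0007 -0.0032 0 0 1;0.0008 -0.0032 0 0 1;0.0009 -0.0032 0 0 1;0.0009 -0.0032 0 0 1;0.0010 -0.0032 0 0 1
6.7 0.0011 -0.0032 0 0 1;0.0011 -0.0031 0 0 1;0.0012 -0.0031 0 0 1;0.0013 -0.0031 0 0 1;0.0013 -0.0031 0 0 1
6.8 0.0014 -0.0030 0 0 1;0.0014 -0.0030 0 0 1;0.0015 -0.0030 0 0 1;0.0016 -0.0029 0 0 1;0.0016 -0.0029 0 0 1
6.9 0.0017 -0.0029 0 0 1;0.0017 -0.0028 0 0 1;0.0018 -0.0028 0 0 1;0.0018 -0.0028 0 0 1;0.0019 -0.0027 0 0 1
7.0 0.0020 -0.0027 0 0 1;0.0020 -0.0027 0 0 1;0.0021 -0.0026 0 0 1;0.0021 -0.0026 0 0 1;0.0022 -0.0025 0 0 1
7.1 0.0022 -0.0025 0 0 1;0.0023 -0.0024 0 0 1;0.0023 -0.0024 0 0 1;0.0024 -0.0024 0 0 1;0.0024 -0.0023 0 0 1
7.2 0.0025 -0.0023 0 0 1;0.0025 -0.0022 0 0 1;0.0025 -0.0022 0 0 1;0.0026 -0.0021 0 0 1;0.0026 -0.0021 0 0 1
7.3 0.0027 -0.0020 0 0 1;0.0027 -0.0019 0 0 1;0.0027 -0.0019 0 0 1;0.0028 -0.0018 0 0 1;0.0028 -0.0018 0 0 1
7.4 0.0029 -0.0017 0 0 1;0.0029 -0.0017 0 0 1;0.0029 -0.0016 0 0 1;0.0030 -0.0016 0 0 1;0.0030 -0.0015 0 0 1
```

Call:
apply_moves(series="-0.0009 -0.0032 0 0 1;-0.0008 -0.0032 0 0 1;-0.0008 -0.0032 0 0 1;-0.0007 -0.0033 0 0 1;-0.0006 -0.0033 0 0 1")

```text
time: 12.03
tool_pos: [501.9, -61.0, 290.4]
tcp_rot: [180.0, -0.2, -15.5]
ft_force: [-0.4, -1.6, 7.5]
finger_gap: 19.3
grip_force: 21.7
```

Call:
apply_moves(series="-0.0006 -0.0033 0 0 1;-0.0005 -0.0033 0 0 1;-0.0004 -0.0033 0 0 1;-0.0004 -0.0033 0 0 1;-0.0003 -0.0033 0 0 1")

```text
time: 12.45
tool_pos: [502.5, -56.1, 290.4]
tcp_rot: [180.0, -0.2, -15.5]
ft_force: [-1.0, -1.3, 8.4]
finger_gap: 19.4
grip_force: 21.7
```

Call:
apply_moves(series="-0.0002 -0.0033 0 0 1;-0.0002 -0.0033 0 0 1;-0.0001 -0.0033 0 0 1;0 -0.0033 0 0 1;0 -0.0033 0 0 1")

```text
time: 12.87
tool_pos: [503.6, -51.3, 290.4]
tcp_rot: [180.0, -0.2, -15.5]
ft_force: [-0.4, -1.4, 7.9]
finger_gap: 19.1
grip_force: 21.7
```

Call:
apply_moves(series="0.0001 -0.0033 0 0 1;0.0002 -0.0033 0 0 1;0.0002 -0.0033 0 0 1;0.0003 -0.0033 0 0 1;0.0004 -0.0033 0 0 1")

```text
time: 13.28
tool_pos: [505.3, -46.5, 290.4]
tcp_rot: [180.0, -0.2, -15.5]
ft_force: [-1.8, -0.4, 8.8]
finger_gap: 19.4
grip_force: 21.7
```

Call:
apply_moves(series="0.0004 -0.0033 0 0 1;0.0005 -0.0033 0 0 1;0.0006 -0.0033 0 0 1;0.0006 -0.0033 0 0 1;0.0007 -0.0033 0 0 1")

```text
time: 13.7
tool_pos: [507.4, -41.9, 290.4]
tcp_rot: [180.0, -0.2, -15.5]
ft_force: [-2.0, -0.1, 8.8]
finger_gap: 19.2
grip_force: 21.7
```

Call:
apply_moves(series="0.0007 -0.0032 0 0 1;0.0008 -0.0032 0 0 1;0.0009 -0.0032 0 0 1;0.0009 -0.0032 0 0 1;0.0010 -0.0032 0 0 1")

```text
time: 14.12
tool_pos: [509.9, -37.6, 290.4]
tcp_rot: [180.0, -0.2, -15.5]
ft_force: [-1.5, -0.2, 8.4]
finger_gap: 19.8
grip_force: 21.7
```

Call:
apply_moves(series="0.0011 -0.0032 0 0 1;0.0011 -0.0031 0 0 1;0.0012 -0.0031 0 0 1;0.0013 -0.0031 0 0 1;0.0013 -0.0031 0 0 1")

```text
time: 14.53
tool_pos: [512.9, -33.6, 290.4]
tcp_rot: [180.0, -0.2, -15.5]
ft_force: [-2.1, -0.5, 8.6]
finger_gap: 19.2
grip_force: 21.8
```

```bash
python3 - <<'E'
from h import *
s=snapshot("side"); np.savez("side4.npz",**s)
c=s["frame"][205:260,225:285]; cv2.imwrite("pics/s5.png",cv2.resize(c,None,fx=9,fy=9,interpolation=2))
E
```

```text
(no output)
```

View pics/s5.png

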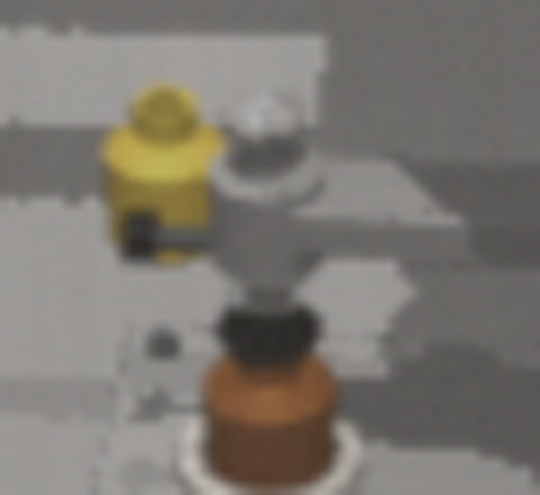

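The seal now hides the mouth. Its lower edge is at about (268,368), so it is at or near landing.

```bash
python3 - <<'E'
from h import *
s=dict(np.load("side4.npz")); T=np.linalg.inv(s["extrinsics"]); K=s["intrinsics"]
ax=np.array([443.55,-45.17]); n=np.array([367,-1063.5])-ax; n/=np.linalg.norm(n)
for z in (67,72,77):
    p=K@(T@np.r_[ax+16*n,z,1])[:3]; print(z,(p[:2]/p[2]), "crop row",(p[1]/p[2]-205+.5)*9)
f=s["frame"][:,:,:]; print(cv2.cvtColor(f,6)[236:252,252:258]); print(f[236:252,255].tolist())
E
python3 t.py 6.7 1 0.02
```

```text
67 [254.46149998 245.75540287] crop row 371.29862584624925
72 [254.44263847 244.31874117] crop row 358.3686705116048
77 [254.42369511 242.87584554] crop row 345.3826098192421
[[104  99 100  99 100 105]
 [ 99  84  85  86  86 109]
 [ 98  84  84  83  83 103]
 [ 76  79  79  77  77  75]
 [ 48  50  53  52  51  47]
 [ 43  47  43  45  44  45]
 [ 47  44  45  45  42  47]
 [ 46  43  44  47  43  45]
 [ 47  46  49  45  46  48]
 [ 53  52  52  53  54  58]
 [ 69  68  69  67  68  68]
 [ 81  79  78  78  79  79]
 [ 94  97 102 102  97  92]
 [100 104 106 105 101  97]
 [100 102 104 105 102  97]
 [ 95  99 102 101 100  94]]
[[98, 99, 101], [85, 86, 88], [81, 82, 85], [74, 77, 78], [51, 52, 53], [43, 45, 47], [43, 45, 46], [44, 47, 48], [41, 45, 48], [42, 51, 62], [44, 62, 86], [49, 71, 102], [59, 93, 135], [61, 96, 139], [62, 96, 139], [60, 92, 134]]
14.5833 [np.float64(6.717), 0.85, 1.58]
6.8 0.0014 -0.0030 0 0 1;0.0014 -0.0030 0 0 1;0.0015 -0.0030 0 0 1;0.0016 -0.0029 0 0 1;0.0016 -0.0029 0 0 1
```

Call:
apply_moves(series="0.0014 -0.0030 0 0 1;0.0014 -0.0030 0 0 1;0.0015 -0.0030 0 0 1")

```text
time: 14.83
tool_pos: [514.7, -31.4, 290.4]
tcp_rot: [180.0, -0.2, -15.5]
ft_force: [-2.1, -0.1, 9.3]
finger_gap: 19.4
grip_force: 21.8
```

Call:
apply_moves(series="0.0016 -0.0029 0 0 1;0.0016 -0.0029 0 0 1;0.0017 -0.0029 0 0 1")

```text
time: 15.08
tool_pos: [516.8, -29.3, 290.4]
tcp_rot: [180.0, -0.1, -15.5]
ft_force: [-3.5, -1.4, 9.5]
finger_gap: 19.2
grip_force: 21.8
```

```bash
python3 t.py 6.7 0 0.02
```

```text
15.0833 [np.float64(6.832), 3.51, 1.31]
```

Call:
apply_moves(series="0.0017 -0.0028 0 0 1")

```text
time: 15.17
tool_pos: [517.5, -28.6, 290.4]
tcp_rot: [180.0, -0.1, -15.5]
ft_force: [-2.4, -0.3, 8.7]
finger_gap: 19.5
grip_force: 21.9
```

Call:
apply_moves(series="0.0018 -0.0028 0 0 1")

```text
time: 15.25
tool_pos: [518.1, -28.0, 290.4]
tcp_rot: [180.0, -0.1, -15.5]
ft_force: [-2.9, -0.4, 9.4]
finger_gap: 19.7
grip_force: 21.9
```

```bash
python3 -c "
from t import rec
for p,f in (((537.2-.3,-17.0),(-.8,-3.3)),((584.1,-26.6),(-3.4,-.8)),((601.4,-71.6),(-2.4,1.1)),((572.8,-110.4),(-.6,3.5)),((525,-107.4),(4.1,4.))): 
  import numpy as np; print(rec(p,np.array(f)))"; python3 t.py 6.9 2 0.02
```

```text
[np.float64(7.313), 1.65, -2.97]
[np.float64(8.305), 2.02, -2.85]
[np.float64(9.28), 0.79, -2.52]
[np.float64(3.978), 1.03, -3.4]
[np.float64(4.979), 1.48, -5.53]
15.25 [np.float64(6.87), 2.41, 1.58]
7.0 0.0020 -0.0027 0 0 1;0.0020 -0.0027 0 0 1;0.0021 -0.0026 0 0 1;0.0021 -0.0026 0 0 1;0.0022 -0.0025 0 0 1
7.1 0.0022 -0.0025 0 0 1;0.0023 -0.0024 0 0 1;0.0023 -0.0024 0 0 1;0.0024 -0.0024 0 0 1;0.0024 -0.0023 0 0 1
```

Call:
apply_moves(series="0.0018 -0.0027 0 0 1")

```text
time: 15.33
tool_pos: [518.9, -27.3, 290.4]
tcp_rot: [180.0, -0.1, -15.5]
ft_force: [-4.2, -0.2, 9.5]
finger_gap: 19.3
grip_force: 21.9
```

Call:
apply_moves(series="0.0019 -0.0027 0 0 1")

```text
time: 15.42
tool_pos: [519.6, -26.7, 290.4]
tcp_rot: [180.0, -0.1, -15.5]
ft_force: [-4.3, -0.9, 9.2]
finger_gap: 19.5
grip_force: 21.9
```

```bash
python3 t.py 6.7 0 0.02; python3 -c "
from t import rec
import numpy as np
st=np.array;print(rec((518.1,-28),st([-2.9,-.4])))"
```

```text
15.4167 [np.float64(6.909), 3.91, 1.94]
[np.float64(6.87), 2.45, 1.6]
```

Call:
apply_moves(series="0.001 -0.0013 0 0 1")

```text
time: 15.5
tool_pos: [520.0, -26.4, 290.4]
tcp_rot: [180.0, -0.1, -15.5]
ft_force: [-3.4, -1.7, 9.4]
finger_gap: 19.4
grip_force: 21.9
```

Call:
apply_moves(series="0.001 -0.0013 0 0 1")

```text
time: 15.58
tool_pos: [520.3, -26.1, 290.4]
tcp_rot: [180.0, -0.1, -15.5]
ft_force: [-4.8, -0.7, 9.1]
finger_gap: 19.4
grip_force: 21.9
```

```bash
python3 t.py 6.7 0 0.02
```

```text
15.5833 [np.float64(6.929), 4.18, 2.36]
```

The tangential force is about 2.6 N above the free baseline, which means roughly 12–13 N at the seal. I'll hold briefly, release and withdraw.

Call:
apply_moves(series="0 0 0 0 1;0 0 0 0 1;0 0 0 0 1;0 0 0 0 1")

```text
time: 15.92
tool_pos: [520.4, -26.1, 290.4]
tcp_rot: [180.0, -0.1, -15.5]
ft_force: [-3.3, -0.7, 9.9]
finger_gap: 19.4
grip_force: 21.9
```

Call:
apply_moves(series="0 0 0 0 0.4;0 0 0 0 0;0 0 0 0 -0.2;0 0 0 0 -0.2;0 0 0 0 -0.2")

```text
time: 16.33
tool_pos: [519.8, -25.7, 288.1]
tcp_rot: [180.0, 0.0, -15.5]
ft_force: [0.4, 0.6, 0.2]
finger_gap: 51.5
grip_force: 0.0
```

```bash
python3 - <<'E'
from h import *
st=sense(); s=snapshot("wrist"); T=wristT(st,s); P=cloud(s,T); z=P[...,2]
k=(z>322)&(z<332)&(np.hypot(P[...,0]-520,P[...,1]+26)<20); print(k.sum(),st["tool_pos"],P[k].mean(0) if k.any() else 0,st["ft_force"])
E
```

```text
1969 [519.76681163 -25.72206165 288.05934036] [519.77039976 -26.40456064 324.79877405] [0.43977914 0.62757421 0.20930941]
```

Call:
apply_moves(series="0 0 -0.08 0 -0.2;0 0 -0.13 0 -0.2;0 0 -0.13 0 -0.2;0 0 -0.05 0 -0.2;0 0 0 0 -0.2")

```text
time: 16.8
tool_pos: [521.3, -26.0, 411.2]
tcp_rot: [-179.9, -0.5, -15.5]
ft_force: [0.3, -0.1, 0.9]
finger_gap: 51.5
grip_force: 0.0
```

Call:
apply_moves(series="0 0 0 0 -0.2;0 0 0 0 -0.2")

```text
time: 16.97
tool_pos: [519.7, -25.7, 404.0]
tcp_rot: [180.0, 0.1, -15.5]
ft_force: [0.4, -0.0, -0.0]
finger_gap: 50.9
grip_force: 0.0
```

```bash
python3 - <<'E'
from h import *
st=sense(); s=snapshot("wrist"); T=wristT(st,s); P=cloud(s,T); z=P[...,2]
k=(z>320)&(z<332)&(np.hypot(P[...,0]-520,P[...,1]+26)<20); print(k.sum(),st["tool_pos"],P[k].mean(0) if k.any() else 0,st["ft_force"])
print(hand_in())
E
```

```text
586 [519.65949527 -25.70114229 404.02652782] [519.12881155 -26.39771605 324.72933465] [ 0.3725955  -0.01644098 -0.00126048]
the job is handed in; nothing more can be done
None
```

I handed the job in, but no verdict came back: the handle is folded up to its stop, the seal is pressing with an estimated 12–13 N (from crank force, not measured directly), and the handle is released with the arm clear.

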